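# Load the last specimen and close the transport box

### The job

Stand the red-capped sample pot upright on the floor of the open blue specimen box, then close the box with its white lid so that the lid sits fully home and square on the rim. Leave the green-capped pot where it stands.

Things in the scene. Friction and masses are not known exactly. Their poses are not given: they have to be found in the camera images.
- box: Open-topped insulated specimen box, blue plastic, empty, fixed to the desk: outside 200 (its x) by 160 (y) by 100 mm high, walls 14 mm, floor 10 mm thick, so the cavity is 172 by 132 mm, 90 mm deep. Origin: centre of its underside, on the desk; z up. Left or right of the pots, turned up to 20 degrees; the lid lies on the other side.
- lid: Loose white lid of the box, about 0.3 kg, right way up on the desk. Slab 200 (x) by 160 (y) by 16 mm; under it a plug 152 by 112 by 12 mm (10 mm play per side in the box); on top a blue bridge handle, bar 110 mm along x, 20 wide, 54 to 70 mm above the origin. Origin: centre of the plug's underside; z up. Seated, the origin is 88 mm above the box's underside, x along the box's x, either way round.
- red_pot: Loose sample pot with a red screw cap, about 70 g: a square white body 46 by 46 mm and 50 mm high with flat sides, on it a round cap 40 mm in diameter up to 64 mm (its top). Origin: centre of its underside; z up, x and y square to its sides; turned up to 20 degrees from the desk's x. This is the one to load.
- green_pot: The same pot with a green cap, same sizes and origin: a bystander to be left standing where it is.
There are look-alikes about, which are no part of the job. Leave any purple or yellow look-alike of the red_pot alone.

How it is judged:
By the outcome, as a careful person would: the job done as asked, in the order asked, and still so for the second after the job is handed in, with the robot touching nothing.
It also fails if it takes over 64 s, if anything falls off the work surface, if the arm or the gripper's body presses on something with over 40 N, if the wrist force passes 120 N, or if a joint passes its speed limit or range.

### The arm

A 6-joint arm with a two-finger parallel gripper is mounted at the origin on the work surface. World frame = base frame: x ahead of the robot, y to its left, z up, the work surface at z = 0. Lengths are in m, angles in rad, forces in N, time in s.
With the tool pointing down it reaches from about 0.35 to 0.8 m from the base axis. Payload 7.3 kg.
Tool frame: the origin (TCP) lies midway between the tips of the shut fingers; the grasp point (between the pads) lies bot.grasp_offset behind it (bot.grasp_offset is the distance from the TCP to the grasp point, in m); y points along the fingers, z is the direction in which the jaws open and shut, and the axes are right-handed (so a half turn about y gives the same grasp; the last joint's range is limited). The gripper opens to 85 mm and grips with 20 to 120 N. Pads are 22 mm wide; open, the fingers measure 114 mm over their backs; the gripper's body (76 mm by 85 mm) begins 54 mm behind the grasp point. The pads swing forward as they close: fully open they stand 13 mm farther back than shut.
Start: joints at [0.99, 0.342, 1.524, -0, 1.275, -0.146], TCP at [0.221, 0.476, 0.203] pointing down, gripper open.
Joint ranges: [-2.53, 2.53], [-0.77, 2.02], [0.04, 2.7], [-1, 4.14], [0.28, 2.66], [-3.11, 3.11]. Speed limits (rad/s): [2.57, 2.57, 3.14, 3.14, 3.14, 3.14].

### API

Orientations are given as a 3x3 rotation matrix whose columns are the frame's x, y, z axes.
In Python, from station import bot gives the robot as it stands.
- The arm moves only by the tool carry_out, never from a script. Its argument "rows" is a list of rows, each a list of 2 entries, a list of its own where there are three numbers: the shift along the tool's x, y, z in mm, then the turn about the tool's y in rad. A call has 1 to 20 rows; each row shifts and turns the pose as measured when the row begins, along the tool's axes as they then stand; what a row does not reach is not made up. A row lasts 1/10 s, in which the tool goes at most 50 mm and 8.59 degrees, less where a joint would pass 70% of its speed; a pose out of reach is approached as far as the arm can. A call with a gripper value outside its range is refused whole. "gripper" is the finger opening in mm, from 0 to 85.4, set as the call begins (left out, the last holds). The fingers move at their own pace and stop on an object; "force" is the grip in N (left out, the last holds). Time passes only in rows, so rows that do not move let the fingers close. It gives the time, the measured TCP pose, the force and the opening at its end, in the units of the state.
- bot.sense(): the state, without advancing time (a new reading comes with each control period).
- bot.camera(name): name is "scene" or "top" or "wrist"; returns a dict with "color" (384x512x3 uint8, red, green, blue), "range_z" (384x512 float32, m along the optical axis (not along the pixel's ray), 0 where there is no reading), "mtx" (3x3 intrinsics, pixels), "k1" (the pictures are not rectified: a ray, as slopes to the right and down, at radius r is drawn at 1 + k1 r^2 times it, then the intrinsics apply), "R" (3x3) and "t" (3): a world point X has camera coordinates R X + t; the wrist camera has in their place "T_tool_cam" (4x4, takes a point from camera to tool coordinates, whose origin is the TCP and whose axes are the tool frame's). Camera axes: x right, y down, z forward; pixel columns grow to the right and rows downward; lengths in m; the calibration is good to about 2 mm. A picture is of the moment at which its call begins: read the wrist's pose just before it.
- bot.finish_job(): hands the job in, once; it reports no verdict.
The state is a dict: "time": time; "joint_positions": joint angles; "dq": joint speeds; "joint_efforts": joint torques, N m; "tool_pos": TCP position; "tcp_rot": TCP orientation; "contact_force": force on the tool from outside, world axes, zero at the start; "wrist_torque": the same for the moment, N m; "grip_width": finger opening in m.
Only numpy, scipy, OpenCV 4.12 (cv2) and the standard library are available. Lean on these libraries where they do the work, as an engineer would, in place of code of your own. Each camera call takes 0.05 s, during which the arm holds its last target.

## Working session

There is one attempt and no reset: what is moved stays moved. The work goes in short steps, Python scripts to look and compute and a tool call to move; the robot and the scene stay as the last step left them, time stands still between calls to the robot, and variables do not carry over. Pictures are saved under pics/ and viewed, and the job is handed in when it is done.

Besides the shell and the picture viewer there is one more tool, called after ">>>" by a JSON object that holds its "fn" and its "kwargs", one argument or row to a line. carry_out: Moves the arm, as the interface text tells. Its arguments: {"type":"object","properties":{"rows":{"type":"array","items":{"type":"array"}},"gripper":{"type":"number"},"force":{"type":"number"}},"required":["rows"]}

```bash
ls; mkdir -p pics
cat > h.py <<'E'
import numpy as np, cv2
from station import bot
def save(n,im): cv2.imwrite('pics/'+n+'.png', im[:,:,::-1])
def pts(c,uv,z=None,pose=None):
    """pixels -> world; uses range unless z plane height given"""
    uv=np.array(uv,float).reshape(-1,2); K=c['mtx']; k1=c['k1']
    d=np.stack([(uv[:,0]-K[0,2])/K[0,0],(uv[:,1]-K[1,2])/K[1,1]],1)
    s=d.copy()
    for _ in range(20): s=d/(1+k1*(s**2).sum(1,keepdims=True))
    ray=np.c_[s,np.ones(len(s))]
    if pose is None: R=np.array(c['R']).T; o=-R@np.array(c['t'])
    else:
        T=np.array(c['T_tool_cam']); Rt=np.array(pose['tcp_rot']); R=Rt@T[:3,:3]; o=Rt@T[:3,3]+np.array(pose['tool_pos'])
    w=ray@R.T
    if z is None:
        r=c['range_z'][uv[:,1].round().astype(int).clip(0,383),uv[:,0].round().astype(int).clip(0,511)]
        return o+w*r[:,None]
    return o+w*((z-o[2])/w[:,2])[:,None]
E
python3 - <<'E'
from h import *
s=bot.sense()
print(s['time'],s['tool_pos'],np.round(s['tcp_rot'],3),s['grip_width'],bot.grasp_offset)
for n in ['scene','top']:
    c=bot.camera(n); save(n+'0',c['color']); np.savez(n+'0.npz',**c)
print(bot.sense()['time'])
E
```

```text
pics
0.0 [0.22087162 0.47578078 0.20241816] [[ 0.907 -0.001  0.421]
 [-0.421 -0.001  0.907]
 [-0.    -1.    -0.002]] 0.08565317415471962 0.0187
0.1
```

View pics/top0.png

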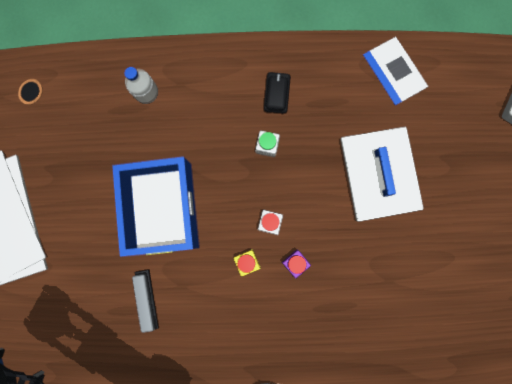

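View pics/scene0.png

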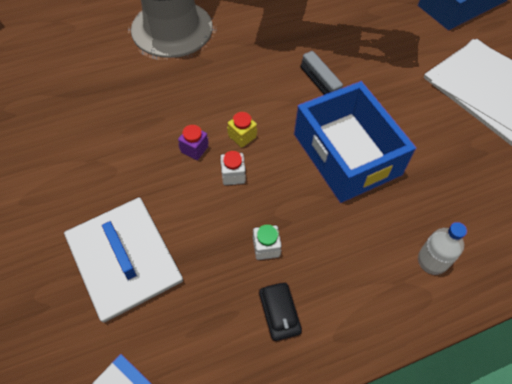

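The top picture shows four pots. Red cap on white body is at (270,222), yellow body with red cap at (247,263), purple body with red cap at (297,264), and green cap on white at (268,142). The described pot is the one at (270,222). The box is at (154,206) and the lid with its blue handle at (382,174). The other blue-and-white item at (396,70) is a look-alike.

Run:
```python
from h import *
c=dict(np.load('top0.npz')); 
im=c['color']
a=cv2.resize(im[190:290,215:330],None,fx=5,fy=5,interpolation=cv2.INTER_CUBIC);save('crop_pots',a)
b=np.hstack([cv2.resize(im[145:270,100:210],None,fx=3.5,fy=3.5),cv2.resize(im[115:240,330:440],None,fx=3.5,fy=3.5)]);save('crop_boxlid',b)
for n,uv in dict(red=(270,222),green=(268,142),yel=(247,263),pur=(297,264),boxfloor=(160,205),floor2=(135,215),lid=(360,190),handle=(387,172)).items(): print(n,pts(c,uv).round(4))
V,U=np.mgrid[0:384,0:512]
P=pts(c,np.c_[U.ravel(),V.ravel()]).reshape(384,512,3)
def rect(name,m):
    X=P[m][:,:2].astype(np.float32); r=cv2.minAreaRect(X*1000); print(name,m.sum(),r,P[m][:,2].mean())
z=P[...,2]
def reg(u0,v0,u1,v1): 
    m=np.zeros((384,512),bool); m[v0:v1,u0:u1]=1; return m
rect('boxrim',reg(100,145,210,270)&(z>.09)&(z<.11))
rect('boxfloor',reg(100,145,210,270)&(z<.03)&(z>.006))
rect('lidslab',reg(330,115,430,230)&(z>.02)&(z<.036))
rect('handle',reg(330,115,430,230)&(z>.055))
rect('red cap',reg(250,205,290,240)&(z>.056))
rect('red',reg(250,205,290,240)&(z>.04))
rect('green',reg(250,125,290,160)&(z>.04))
```

```text
red [[ 0.4911 -0.0078  0.0638]]
green [[ 0.6705 -0.0081  0.0629]]
yel [[0.4024 0.0449 0.063 ]]
pur [[ 0.3975 -0.0645  0.0651]]
boxfloor [[0.5388 0.2495 0.0095]]
floor2 [[0.5165 0.3096 0.0109]]
lid [[ 0.5603 -0.2178  0.0288]]
handle [[ 0.5945 -0.2711  0.0741]]
boxrim 2190 ((529.9385986328125, 247.04727172851562), (202.16876220703125, 162.31932067871094), 5.095059871673584) 0.09972083438134025
boxfloor 3909 ((531.433349609375, 255.56591796875), (278.2542724609375, 239.28932189941406), 9.443161010742188) 0.011565705642746007
lidslab 5170 ((599.4379272460938, -272.8288879394531), (201.03932189941406, 160.6177520751953), 8.6516752243042) 0.02774581935891428
handle 496 ((517.3187866210938, -162.66331481933594), (102.1750717163086, 335.77081298828125), 36.773582458496094) 0.15219890404759456
red cap 262 ((488.7286376953125, -3.0971412658691406), (37.315834045410156, 50.702674865722656), 43.59395980834961) 0.10190616230558557
red 424 ((486.0206298828125, -5.6065826416015625), (45.119773864746094, 58.79126739501953), 74.65206146240234) 0.08188359652375067
green 418 ((580.1813354492188, 8.145584106445312), (47.73256301879883, 240.47091674804688), 81.46041107177734) 0.07244243629819187
```

```bash
sleep 0
```

```text
(no output)
```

View pics/crop_pots.png

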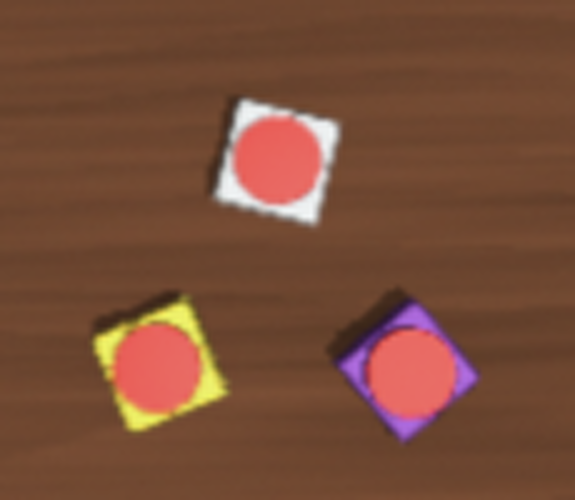

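View pics/crop_boxlid.png

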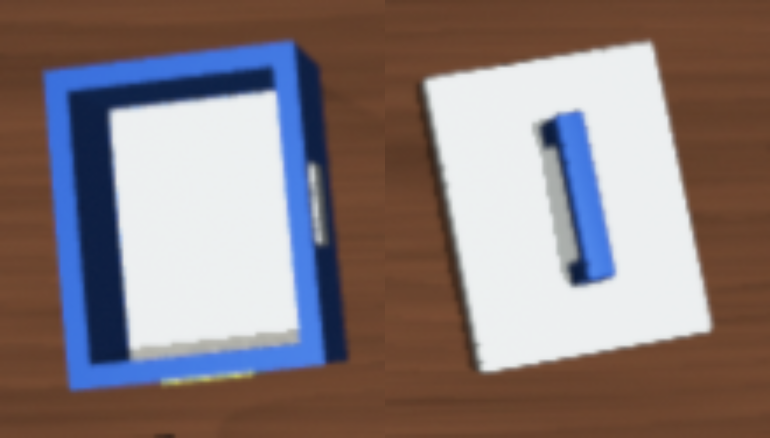

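```bash
cat >> h.py <<'E'
def delta(target,zyaw_deg,s=None):
    """tool-frame shift (mm) to target TCP and turn about tool y so that jaw axis is along zyaw (mod 180)"""
    s=s or bot.sense(); R=np.array(s['tcp_rot']); d=R.T@(np.array(target)-s['tool_pos'])*1000
    cur=np.degrees(np.arctan2(R[1,2],R[0,2])); t=(zyaw_deg-cur+90)%180-90
    # tool y points down: turning +about y lowers world yaw
    print('t',round(s['time'],2),'pos',np.round(s['tool_pos'],4),'jawyaw',round(cur,2),'F',np.round(s['contact_force'],1),'w',round(s['grip_width'],4))
    print('shift mm',d.round(1),'turn',round(-np.radians(t),4),'tilt',np.round(R[:,1],3))
E
python3 - <<'E'
from h import *
c=dict(np.load('top0.npz'))
q=np.array([(241,98),(340,123),(317,225),(213,200)])/5.+[215,190]-.4
p=pts(c,q,z=.05); print(p.round(4),p.mean(0))
e=[p[0]-p[1],p[3]-p[2],]; f=[p[0]-p[3],p[1]-p[2]]
for v in e+f: print(np.linalg.norm(v),np.degrees(np.arctan2(v[1],v[0])))
print(pts(c,np.array([[277,160]])/5.+[215,190]-.4,z=.064))
# green pot
delta([.491,-.007,.20],80)
E
```

```text
[[ 0.5206  0.0074  0.05  ]
 [ 0.5082 -0.0366  0.05  ]
 [ 0.463  -0.025   0.05  ]
 [ 0.4753  0.021   0.05  ]] [ 0.49178562 -0.00828058  0.05      ]
0.0456728474388066 74.34166148387943
0.04768841882588531 75.05947456670903
0.047277660231447624 -16.750942109179086
0.04668483523200941 -14.295525608725683
[[ 0.49195257 -0.0078173   0.064     ]]
t 0.1 pos [0.2209 0.4758 0.2025] jawyaw 65.09 F [-0.4  0.3  0. ] w 0.0855
shift mm [ 448.4    2.8 -324.2] turn -0.2602 tilt [-0.001 -0.001 -1.   ]
```

>>> {"fn": "carry_out", "kwargs": {
  "rows": [
    [[32, 0, -23], 0],
    [[32, 0, -23], 0],
    [[32, 0, -23], 0],
    [[32, 0, -23], 0],
    [[32, 0, -23], 0],
    [[32, 0, -23], 0],
    [[32, 0, -23], 0],
    [[32, 0, -23], 0],
    [[32, 0, -23], 0],
    [[32, 0, -23], 0],
    [[32, 0, -23], 0],
    [[32, 0, -23], 0],
    [[0, 0, 0], -0.085],
    [[0, 0, 0], -0.085],
    [[0, 0, 0], 0]
  ],
  "gripper": 85,
  "force": 40
}}

```text
time: 1.6
tool_pos: [0.4593, 0.0459, 0.1977]
tcp_rot: [[0.967, -0.008, 0.255], [-0.255, -0.004, 0.967], [-0.007, -1.0, -0.006]]
contact_force: [-0.2, 0.7, 0.8]
grip_width: 0.085
```

Run:
```python
from h import *
delta([.4915,-.008,.20],75)
s=bot.sense(); c=bot.camera('wrist'); save('w1',c['color']); np.savez('w1.npz',**c,tool_pos=s['tool_pos'],tcp_rot=s['tcp_rot'])
```

```text
t 1.6 pos [0.4593 0.0459 0.1977] jawyaw 75.2 F [-0.2  0.7  0.8] w 0.085
shift mm [ 44.8  -2.4 -43.9] turn 0.0036 tilt [-0.008 -0.004 -1.   ]
```

View pics/w1.png

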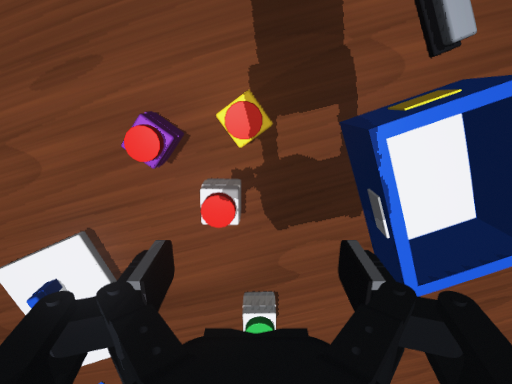

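The wrist view shows the red cap on the white body at (218,210), square to the jaws. The green pot is at (260,320), and the yellow and purple pots sit above in the image.

Run:
```python
from h import *
d=dict(np.load('w1.npz')); im=d['color'].astype(int)
m=((im[...,0]>170)&(im[...,1]<70)).astype(np.uint8); m[:180]=0; m[:,:180]=0; m[240:]=0;m[:,260:]=0
v,u=np.nonzero(m); (cx,cy),r=cv2.minEnclosingCircle(np.c_[u,v].astype(np.float32)); print(cx,cy,r)
print(pts(d,[(cx,cy)],z=.064,pose=d), pts(d,[(cx,cy)],pose=d))
a=save('w1c',cv2.resize(d['color'][160:245,180:265],None,fx=6,fy=6))
```

```text
217.54794311523438 211.2739715576172 16.868812561035156
[[ 0.49023056 -0.00924919  0.064     ]] [[ 0.49009036 -0.00914884  0.06441196]]
```

View pics/w1c.png

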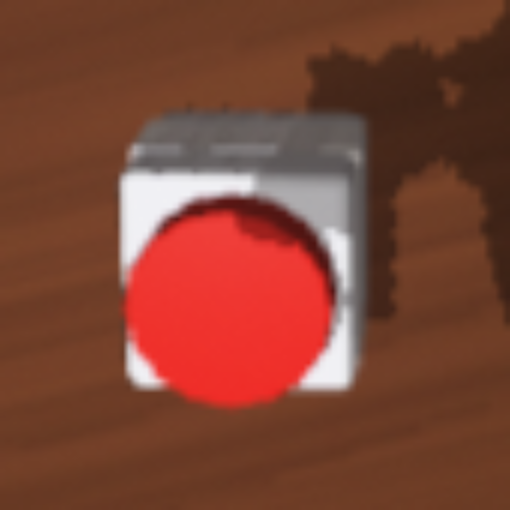

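>>> {"fn": "carry_out", "kwargs": {
  "rows": [
    [[15, 0, -15], 0],
    [[15, 0, -15], 0],
    [[15, 0, -15], 0],
    [[0, 0, 0], 0]
  ]
}}

```text
time: 2.05
tool_pos: [0.4909, -0.0085, 0.1972]
tcp_rot: [[0.965, -0.01, 0.262], [-0.262, -0.003, 0.965], [-0.009, -1.0, -0.006]]
contact_force: [0.2, 0.1, 0.1]
grip_width: 0.0846
```

Run:
```python
from h import *
delta([.491,-.0085,.014],75)
```

```text
t 2.05 pos [ 0.4909 -0.0085  0.1972] jawyaw 74.8 F [0.2 0.1 0.1] w 0.0846
shift mm [  1.7 183.2   1. ] turn -0.0036 tilt [-0.01  -0.003 -1.   ]
```

>>> {"fn": "carry_out", "kwargs": {
  "rows": [
    [[0, 25, 0], 0],
    [[0, 25, 0], 0],
    [[0, 25, 0], 0],
    [[0, 25, 0], 0],
    [[0, 25, 0], 0],
    [[0, 20, 0], 0],
    [[0, 15, 0], 0],
    [[1, 12, 1], 0],
    [[1, 9, 0], 0],
    [[0, 0, 0], 0]
  ]
}}

```text
time: 3.05
tool_pos: [0.487, 0.0012, 0.0107]
tcp_rot: [[0.962, -0.011, 0.272], [-0.273, -0.0, 0.962], [-0.01, -1.0, -0.003]]
contact_force: [-0.3, 0.1, 1.0]
grip_width: 0.0852
```

Run:
```python
from h import *
delta([.491,-.0085,.014],75)
```

```text
t 3.05 pos [0.487  0.0012 0.0107] jawyaw 74.19 F [-0.3  0.1  1. ] w 0.0852
shift mm [ 6.4 -3.4 -8.3] turn -0.0142 tilt [-0.011 -0.    -1.   ]
```

>>> {"fn": "carry_out", "kwargs": {
  "rows": [
    [[3, -2, -4], 0],
    [[3, -1, -4], -0.01],
    [[0, 0, 0], 0]
  ]
}}

```text
time: 3.35
tool_pos: [0.4917, -0.0083, 0.0154]
tcp_rot: [[0.965, -0.009, 0.262], [-0.262, -0.0, 0.965], [-0.008, -1.0, -0.003]]
contact_force: [0.3, 0.4, -1.2]
grip_width: 0.0854
```

>>> {"fn": "carry_out", "kwargs": {
  "rows": [
    [[0, 0, 0], 0],
    [[0, 0, 0], 0],
    [[0, 0, 0], 0],
    [[0, 0, 0], 0],
    [[0, 0, 0], 0],
    [[0, 0, 0], 0],
    [[0, 0, 0], 0],
    [[0, 0, 0], 0]
  ],
  "gripper": 40,
  "force": 40
}}

```text
time: 4.15
tool_pos: [0.4927, -0.0088, 0.017]
tcp_rot: [[0.965, -0.006, 0.263], [-0.263, -0.001, 0.965], [-0.005, -1.0, -0.002]]
contact_force: [-0.0, -0.4, 0.9]
grip_width: 0.0437
```

Run:
```python
from h import *
delta([.491,-.0085,.014],75)
```

```text
t 4.15 pos [ 0.4927 -0.0088  0.017 ] jawyaw 74.75 F [-0.  -0.4  0.9] w 0.0437
shift mm [-1.7  3.  -0.1] turn -0.0044 tilt [-0.006 -0.001 -1.   ]
```

>>> {"fn": "carry_out", "kwargs": {
  "rows": [
    [[0, -10, 0], 0],
    [[0, -20, 0], 0],
    [[0, -25, 0], 0],
    [[0, -25, 0], 0],
    [[0, -25, 0], 0],
    [[0, -25, 0], 0],
    [[0, -25, 0], 0],
    [[0, -10, 0], 0],
    [[0, 0, 0], 0]
  ]
}}

```text
time: 5.05
tool_pos: [0.4919, -0.0081, 0.1915]
tcp_rot: [[0.965, -0.008, 0.263], [-0.263, -0.0, 0.965], [-0.008, -1.0, -0.002]]
contact_force: [0.8, 0.4, -1.1]
grip_width: 0.0441
```

Run:
```python
from h import *
delta([.530,.247,.175],5)
s=bot.sense(); c=bot.camera('wrist'); save('w2',c['color']); np.savez('w2.npz',**c,tool_pos=s['tool_pos'],tcp_rot=s['tcp_rot'])
```

```text
t 5.05 pos [ 0.4919 -0.0081  0.1915] jawyaw 74.75 F [ 0.8  0.4 -1.1] w 0.0441
shift mm [-30.3  16.1 256.2] turn 1.2174 tilt [-0.008 -0.    -1.   ]
```

View pics/w2.png

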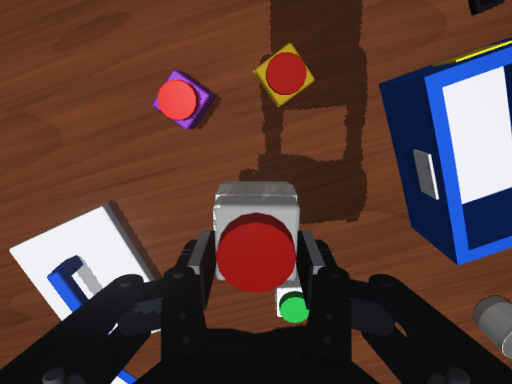

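>>> {"fn": "carry_out", "kwargs": {
  "rows": [
    [[-3, 0, 25], 0],
    [[-4, 0, 35], 0],
    [[-4, 0, 35], 0],
    [[-4, 0, 35], 0],
    [[-4, 0, 35], 0],
    [[-4, 0, 35], 0],
    [[-4, 0, 30], 0],
    [[-3, 0, 20], 0],
    [[0, 0, 0], -0.09],
    [[0, 0, 0], -0.09],
    [[0, 0, 0], -0.09],
    [[0, 0, 0], -0.085],
    [[0, 0, 0], 0]
  ]
}}

```text
time: 6.4
tool_pos: [0.5189, 0.2494, 0.1649]
tcp_rot: [[0.994, -0.049, -0.101], [0.1, -0.009, 0.995], [-0.049, -0.999, -0.004]]
contact_force: [0.6, -0.5, -0.0]
grip_width: 0.0443
```

Run:
```python
from h import *
delta([.530,.247,.175],95)
s=bot.sense(); c=bot.camera('wrist'); save('w3',c['color']); np.savez('w3.npz',**c,tool_pos=s['tool_pos'],tcp_rot=s['tcp_rot'])
```

```text
t 6.4 pos [0.5189 0.2494 0.1649] jawyaw 95.78 F [ 0.6 -0.5 -0. ] w 0.0443
shift mm [ 10.3 -10.6  -3.6] turn 0.0137 tilt [-0.049 -0.009 -0.999]
```

View pics/w3.png

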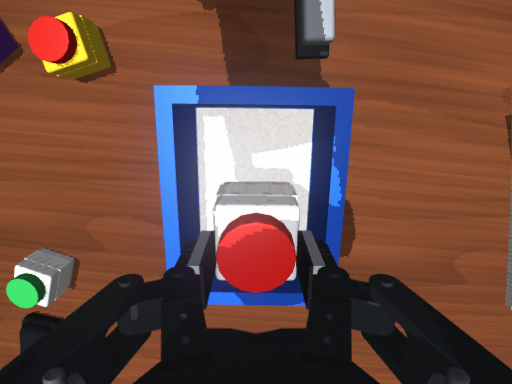

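>>> {"fn": "carry_out", "kwargs": {
  "rows": [
    [[5, 0, -2], 0],
    [[5, 0, -2], 0],
    [[3, 10, 0], 0],
    [[2, 15, 0], 0],
    [[1, 15, 0], 0],
    [[1, 15, 0], 0],
    [[1, 15, 0], 0],
    [[0, 0, 0], 0]
  ]
}}

```text
time: 7.25
tool_pos: [0.5352, 0.2448, 0.0864]
tcp_rot: [[0.995, -0.052, -0.088], [0.088, -0.01, 0.996], [-0.053, -0.999, -0.005]]
contact_force: [0.3, 0.3, 0.0]
grip_width: 0.0444
```

Run:
```python
from h import *
delta([.530,.247,.029],95)
```

```text
t 7.25 pos [0.5352 0.2448 0.0864] jawyaw 95.07 F [0.3 0.3 0. ] w 0.0444
shift mm [-1.9 57.5  3. ] turn 0.0012 tilt [-0.052 -0.01  -0.999]
```

>>> {"fn": "carry_out", "kwargs": {
  "rows": [
    [[-1, 12, 1], 0],
    [[0, 12, 1], 0],
    [[0, 11, 1], 0],
    [[0, 9, 0], 0],
    [[0, 6, 0], 0],
    [[0, 4, 0], 0],
    [[0, 0, 0], 0]
  ]
}}

```text
time: 7.95
tool_pos: [0.5316, 0.2475, 0.0284]
tcp_rot: [[0.995, -0.051, -0.087], [0.087, -0.009, 0.996], [-0.051, -0.999, -0.005]]
contact_force: [0.1, 0.4, -0.9]
grip_width: 0.0439
```

Run:
```python
from h import *
delta([.530,.247,.029],95)
```

```text
t 7.95 pos [0.5316 0.2475 0.0284] jawyaw 95.01 F [ 0.1  0.4 -0.9] w 0.0439
shift mm [-1.6 -0.6 -0.3] turn 0.0002 tilt [-0.051 -0.009 -0.999]
```

>>> {"fn": "carry_out", "kwargs": {
  "rows": [
    [[0, 1.5, 0], 0],
    [[0, 0, 0], 0]
  ]
}}

```text
time: 8.15
tool_pos: [0.5319, 0.2477, 0.0282]
tcp_rot: [[0.995, -0.049, -0.087], [0.087, -0.009, 0.996], [-0.05, -0.999, -0.005]]
contact_force: [0.2, -0.5, -0.8]
grip_width: 0.0437
```

>>> {"fn": "carry_out", "kwargs": {
  "rows": [
    [[0, 0, 0], 0],
    [[0, 0, 0], 0],
    [[0, 0, 0], 0],
    [[0, 0, 0], 0],
    [[0, 0, 0], 0]
  ],
  "gripper": 64
}}

```text
time: 8.65
tool_pos: [0.533, 0.2479, 0.0294]
tcp_rot: [[0.995, -0.046, -0.087], [0.087, -0.008, 0.996], [-0.047, -0.999, -0.004]]
contact_force: [0.1, -0.1, -0.7]
grip_width: 0.0641
```

Run:
```python
from h import *
delta([.530,.247,.19],95)
```

```text
t 8.65 pos [0.533  0.2479 0.0294] jawyaw 95.0 F [ 0.1 -0.1 -0.7] w 0.0641
shift mm [ -10.7 -160.3   -1.3] turn 0.0001 tilt [-0.046 -0.008 -0.999]
```

>>> {"fn": "carry_out", "kwargs": {
  "rows": [
    [[-1, -12, 0], 0],
    [[-1, -15, 0], 0],
    [[-1, -18, 0], 0],
    [[-1, -20, 0], 0],
    [[-1, -20, 0], 0],
    [[-1, -20, 0], 0],
    [[-1, -20, 0], 0],
    [[-1, -18, 0], 0],
    [[0, -10, 0], 0],
    [[0, 0, 0], 0]
  ]
}}

```text
time: 9.65
tool_pos: [0.532, 0.2486, 0.196]
tcp_rot: [[0.995, -0.043, -0.087], [0.087, -0.007, 0.996], [-0.043, -0.999, -0.003]]
contact_force: [0.2, 0.2, -0.0]
grip_width: 0.0638
```

Run:
```python
from h import *
delta([.598,-.27,.19],98.65)
s=bot.sense(); c=bot.camera('wrist'); save('w4',c['color']); np.savez('w4.npz',**c,tool_pos=s['tool_pos'],tcp_rot=s['tcp_rot'])
```

```text
t 9.65 pos [0.532  0.2486 0.196 ] jawyaw 95.01 F [ 0.2  0.2 -0. ] w 0.0638
shift mm [  20.8    6.7 -522.3] turn -0.0635 tilt [-0.043 -0.007 -0.999]
```

View pics/w4.png

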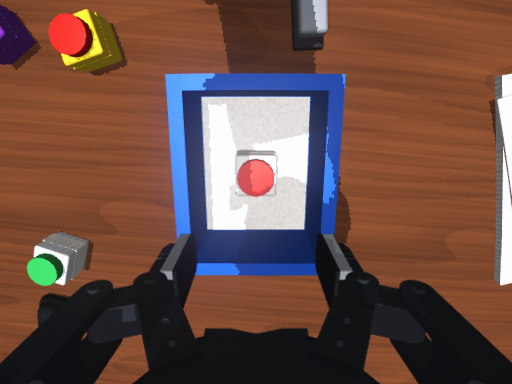

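The wrist view shows the red pot standing upright on the white floor, cap at (256,178), near the middle of the box. Next is the lid.

>>> {"fn": "carry_out", "kwargs": {
  "rows": [
    [[0, 0, -10], 0],
    [[1, 0, -20], 0],
    [[1, 0, -25], 0],
    [[1, 0, -28], 0],
    [[1, 0, -28], 0],
    [[1, 0, -28], 0],
    [[1, 0, -28], 0],
    [[1, 0, -28], 0],
    [[1, 0, -28], 0],
    [[1, 0, -28], 0],
    [[1, 0, -28], 0],
    [[1, 0, -28], 0],
    [[1, 0, -28], 0],
    [[1, 0, -28], 0],
    [[1, 0, -28], 0],
    [[1, 0, -28], 0],
    [[1, 0, -25], 0],
    [[1, 0, -15], 0],
    [[0, 0, -5], 0],
    [[0, 0, 0], 0]
  ]
}}

```text
time: 11.7
tool_pos: [0.5748, -0.2409, 0.1705]
tcp_rot: [[0.992, -0.089, -0.085], [0.085, -0.002, 0.996], [-0.089, -0.996, 0.005]]
contact_force: [0.7, -0.2, 0.2]
grip_width: 0.0637
```

Run:
```python
from h import *
delta([.598,-.27,.19],98.65)
s=bot.sense(); c=bot.camera('wrist'); save('w5',c['color']); np.savez('w5.npz',**c,tool_pos=s['tool_pos'],tcp_rot=s['tcp_rot'])
d=dict(np.load('w4.npz'))
V,U=np.mgrid[0:384,0:512]
P=pts(d,np.c_[U.ravel(),V.ravel()],pose=d).reshape(384,512,3); z=P[...,2]
m=(z>.094)&(z<.106)&(d['color'][...,2]>60); m[:60]=0;m[285:]=0;m[:,:140]=0;m[:,360:]=0
im=d['color'].astype(int); m&=(im[...,2]>im[...,0]+50)
X=P[m][:,:2].astype(np.float32)*1000; print(m.sum(),cv2.minAreaRect(X),z[m].mean())
```

```text
t 11.7 pos [ 0.5748 -0.2409  0.1705] jawyaw 94.86 F [ 0.7 -0.2  0.2] w 0.0637
shift mm [ 18.9 -21.4 -30.9] turn -0.0662 tilt [-0.089 -0.002 -0.996]
9212 ((528.0321655273438, 246.35675048828125), (200.25379943847656, 160.5994415283203), 5.110042095184326) 0.10001455830448533
```

View pics/w5.png

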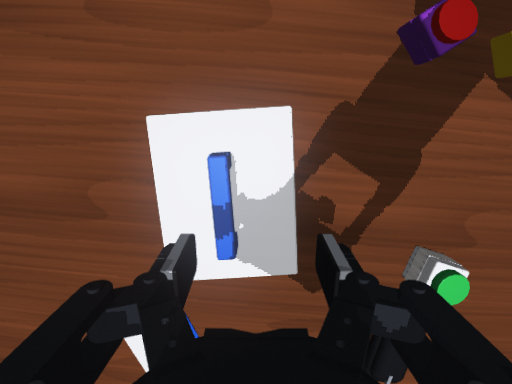

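```bash
cat > lid.py <<'E'
from h import *
import sys
def lid(d):
    V,U=np.mgrid[0:384,0:512]
    P=pts(d,np.c_[U.ravel(),V.ravel()],pose=d).reshape(384,512,3); z=P[...,2]; im=d['color'].astype(int)
    m=(z>.02)&(z<.036)&(im.min(2)>120); m[:90]=0;m[285:]=0;m[:,:130]=0;m[:,310:]=0
    print('slab',m.sum(),cv2.minAreaRect(P[m][:,:2].astype(np.float32)*1000),z[m].mean())
    m=(z>.062)&(z<.078)&(im[...,2]>im[...,0]+50); m[:,:180]=0;m[:,260:]=0;m[270:]=0;m[:120]=0
    print('handle',m.sum(),cv2.minAreaRect(P[m][:,:2].astype(np.float32)*1000),z[m].mean())
lid(dict(np.load(sys.argv[1])))
E
python3 lid.py w5.npz; python3 -c "
from h import *
d=dict(np.load('w5.npz'));print(pts(d,[(148,116),(292,107),(297,274)],z=.028,pose=d)); delta([.598,-.27,.17],98.65)"
```

```text
slab 19456 ((597.8470458984375, -274.1842041015625), (199.62498474121094, 159.96205139160156), 8.391490936279297) 0.028206939740266668
handle 2019 ((597.3316650390625, -274.0614013671875), (110.04066467285156, 19.65049934387207), 8.504308700561523) 0.06996168425048266
[[ 0.51145154 -0.3637447   0.028     ]
 [ 0.48943676 -0.20908423  0.028     ]
 [ 0.68429099 -0.18123455  0.028     ]]
t 11.75 pos [ 0.5748 -0.2403  0.1705] jawyaw 94.89 F [-0.6 -0.7 -0.5] w 0.064
shift mm [ 20.6  -1.5 -31.5] turn -0.0657 tilt [-0.089 -0.002 -0.996]
```

>>> {"fn": "carry_out", "kwargs": {
  "rows": [
    [[0, 0, 0], 0],
    [[0, 0, 0], 0],
    [[0, 0, 0], 0],
    [[0, 0, 0], 0],
    [[0, 0, 0], 0],
    [[0, 0, 0], 0],
    [[0, 0, 0], 0],
    [[0, 0, 0], 0],
    [[0, 0, 0], 0],
    [[0, 0, 0], 0]
  ],
  "gripper": 64
}}

```text
time: 12.75
tool_pos: [0.5754, -0.236, 0.1715]
tcp_rot: [[0.992, -0.088, -0.09], [0.09, -0.002, 0.996], [-0.088, -0.996, 0.006]]
contact_force: [-0.1, 0.6, -0.6]
grip_width: 0.0639
```

>>> {"fn": "carry_out", "kwargs": {
  "rows": [
    [[8, 0, -12], -0.03],
    [[8, 0, -14], -0.02],
    [[4, 0, -10], 0],
    [[0, 0, 0], 0]
  ]
}}

```text
time: 13.15
tool_pos: [0.5999, -0.2703, 0.1695]
tcp_rot: [[0.986, -0.088, -0.142], [0.142, -0.002, 0.99], [-0.088, -0.996, 0.01]]
contact_force: [-0.4, 0.2, 0.6]
grip_width: 0.0638
```

Run:
```python
from h import *
delta([.596,-.274,.041],98.45)
```

```text
t 13.15 pos [ 0.5999 -0.2703  0.1695] jawyaw 98.17 F [-0.4  0.2  0.6] w 0.0638
shift mm [  6.9 128.4  -4.4] turn -0.0049 tilt [-0.088 -0.002 -0.996]
```

>>> {"fn": "carry_out", "kwargs": {
  "rows": [
    [[0, 12, -1], -0.005],
    [[1, 15, -1], 0],
    [[1, 15, -1], 0],
    [[1, 15, -1], 0],
    [[1, 15, 0], 0],
    [[1, 15, 0], 0],
    [[1, 12, 0], 0],
    [[0, 8, 0], 0],
    [[0, 0, 0], 0]
  ]
}}

```text
time: 14.05
tool_pos: [0.5924, -0.2688, 0.053]
tcp_rot: [[0.984, -0.093, -0.15], [0.151, 0.002, 0.989], [-0.092, -0.996, 0.016]]
contact_force: [-0.4, -0.6, -0.6]
grip_width: 0.0641
```

Run:
```python
from h import *
delta([.596,-.274,.041],98.45)
s=bot.sense(); c=bot.camera('wrist'); save('w6',c['color']); np.savez('w6.npz',**c,tool_pos=s['tool_pos'],tcp_rot=s['tcp_rot'])
```

```text
t 14.05 pos [ 0.5924 -0.2688  0.053 ] jawyaw 98.62 F [-0.4 -0.6 -0.6] w 0.0641
shift mm [ 3.8 11.6 -5.9] turn 0.0029 tilt [-0.093  0.002 -0.996]
```

View pics/w6.png

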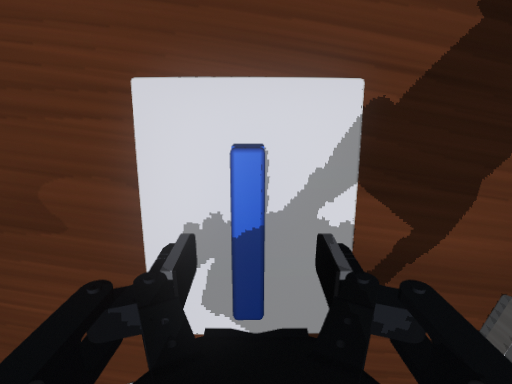

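The bar runs along columns 232–265, parallel to the jaws, whose midpoint is at column 256. That matches the 6 mm shift still to make.

>>> {"fn": "carry_out", "kwargs": {
  "rows": [
    [[2, 6, -3], 0],
    [[2, 6, -3], 0],
    [[0, 1, -1], 0],
    [[0, 0, 0], 0]
  ]
}}

```text
time: 14.5
tool_pos: [0.5983, -0.2767, 0.0413]
tcp_rot: [[0.985, -0.089, -0.15], [0.15, -0.001, 0.989], [-0.088, -0.996, 0.012]]
contact_force: [-1.0, -0.1, -0.3]
grip_width: 0.0638
```

>>> {"fn": "carry_out", "kwargs": {
  "rows": [
    [[0, 0, 0], 0],
    [[0, 0, 0], 0],
    [[0, 0, 0], 0],
    [[0, 0, 0], 0],
    [[0, 0, 0], 0],
    [[0, 0, 0], 0],
    [[0, 0, 0], 0],
    [[0, 0, 0], 0],
    [[0, 0, 0], 0],
    [[0, 0, 0], 0]
  ],
  "gripper": 10,
  "force": 80
}}

```text
time: 15.5
tool_pos: [0.5991, -0.2772, 0.0429]
tcp_rot: [[0.985, -0.086, -0.15], [0.15, -0.003, 0.989], [-0.086, -0.996, 0.01]]
contact_force: [-0.0, -0.3, 0.7]
grip_width: 0.0102
```

Run:
```python
from h import *
delta([.596,-.274,.041],98.45)
```

```text
t 15.5 pos [ 0.5991 -0.2772  0.0429] jawyaw 98.62 F [-0.  -0.3  0.7] w 0.0102
shift mm [-2.4  2.1  3.6] turn 0.003 tilt [-0.086 -0.003 -0.996]
```

Run:
```python
from h import *
s=bot.sense(); c=bot.camera('wrist'); save('w7',c['color']); np.savez('w7.npz',**c,tool_pos=s['tool_pos'],tcp_rot=s['tcp_rot'])
c=bot.camera('scene'); save('s7',np.hstack([cv2.resize(c['color'][180:340,40:240],None,fx=4,fy=3.7)]))
```

```text
(no output)
```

View pics/w7.png

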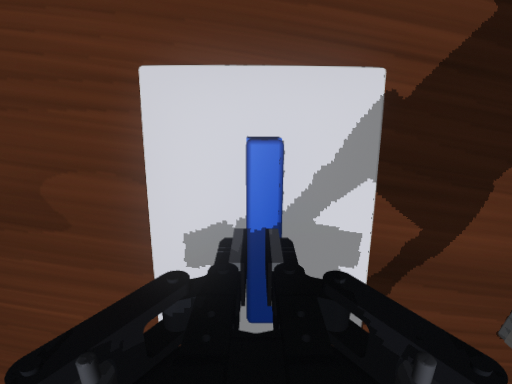

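View pics/s7.png

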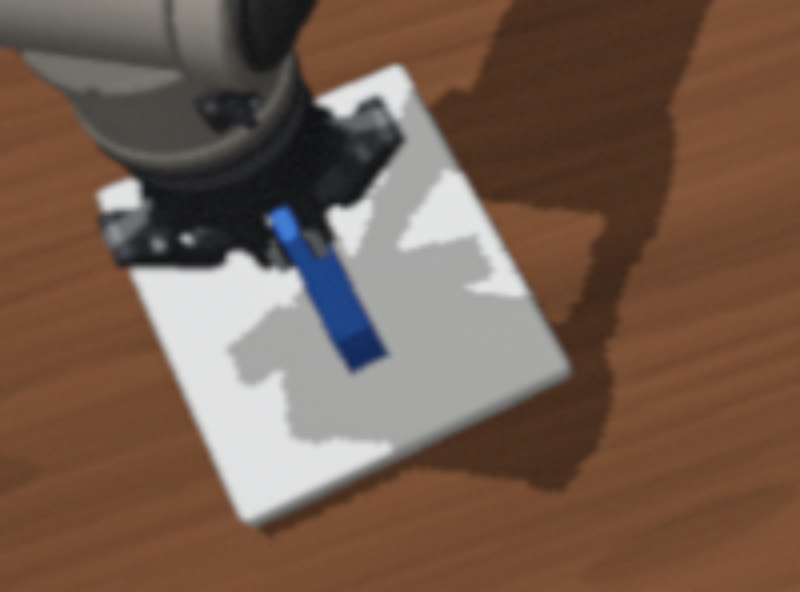

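Run:
```python
from h import *
d=dict(np.load('w7.npz'))
for uv in [(240,240),(240,260),(240,285),(257,240),(257,260),(257,285),(257,310),(276,240),(276,260),(276,285),(265,180),(230,260),(288,260)]:
    w=pts(d,[uv],pose=d)[0]; t=d['tcp_rot'].T@(w-d['tool_pos'])*1000
    print(uv,d['color'][uv[1],uv[0]],w.round(4),'tool',t.round(1))
save('w7c',cv2.resize(d['color'][200:340,180:340],None,fx=4.5,fy=4.2,interpolation=cv2.INTER_CUBIC))
```

```text
(240, 240) [64 66 73] [ 0.5923 -0.2872  0.0892] tool [-12.1 -45.6  -8.4]
(240, 260) [33 34 39] [ 0.594  -0.2862  0.1069] tool [-11.8 -63.3  -7.5]
(240, 285) [13 14 18] [ 0.6045 -0.2847  0.109 ] tool [ -1.4 -66.3  -7.5]
(257, 240) [ 24  46 105] [ 0.5987 -0.2777  0.0708] tool [ -2.9 -27.8  -0.1]
(257, 260) [ 18  41 101] [ 0.6105 -0.2759  0.0709] tool [  9.  -28.9  -0.1]
(257, 285) [14 37 98] [ 0.6261 -0.2735  0.0707] tool [ 24.8 -30.1  -0.1]
(257, 310) [13 36 97] [ 0.6424 -0.271   0.0708] tool [ 41.2 -31.6  -0.1]
(276, 240) [47 49 54] [ 0.5902 -0.2699  0.0883] tool [-11.5 -44.5   9.1]
(276, 260) [45 46 51] [ 0.5917 -0.2711  0.1072] tool [-11.9 -63.5   7.8]
(276, 285) [11 10 14] [ 0.5925 -0.2725  0.126 ] tool [-12.9 -82.3   6.5]
(265, 180) [ 56  99 203] [ 0.5649 -0.2785  0.0697] tool [-36.1 -23.8   4.1]
(230, 260) [49 50 55] [ 0.5945 -0.2904  0.1073] tool [-12.1 -63.7 -11.7]
(288, 260) [12 12 16] [ 0.5936 -0.2649  0.1015] tool [ -8.6 -58.   13.6]
```

View pics/w7c.png

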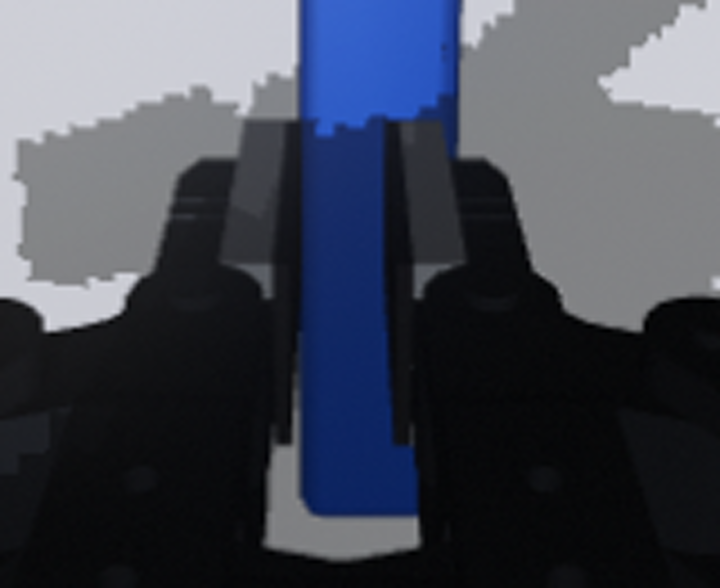

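Run:
```python
from h import *
def t(f,uvs):
    d=dict(np.load(f))
    for uv in uvs:
        w=pts(d,[uv],pose=d)[0]; q=d['tcp_rot'].T@(w-d['tool_pos'])*1000
        print(f,uv,d['color'][uv[1],uv[0]],'tool',q.round(1))
t('w7.npz',[(240,r) for r in range(224,262,4)]+[(275,230)])
t('w2.npz',[(256,245),(205,r) if 0 else (204,240)]+[(206,r) for r in range(226,270,6)]+[(306,236)])
t('w1.npz',[(160,r) for r in range(236,290,8)])
t('w6.npz',[(185,r) for r in range(230,290,8)]+[(325,240)])
```

```text
w7.npz (240, 224) [130 133 137] tool [  6.3  14.  -11.8]
w7.npz (240, 228) [ 96  98 103] tool [-12.1 -31.9  -9.1]
w7.npz (240, 232) [66 67 74] tool [-12.2 -37.   -8.9]
w7.npz (240, 236) [64 66 73] tool [-12.3 -41.7  -8.6]
w7.npz (240, 240) [64 66 73] tool [-12.1 -45.6  -8.4]
w7.npz (240, 244) [57 58 65] tool [-12.3 -50.   -8.2]
w7.npz (240, 248) [50 51 57] tool [-12.5 -54.1  -8. ]
w7.npz (240, 252) [49 50 57] tool [-12.4 -57.5  -7.8]
w7.npz (240, 256) [41 43 48] tool [-11.7 -59.8  -7.7]
w7.npz (240, 260) [33 34 39] tool [-11.8 -63.3  -7.5]
w7.npz (275, 230) [49 51 57] tool [-12.3 -34.8   9.2]
w2.npz (256, 245) [155  27  25] tool [ -9.8 -47.1  -1. ]
w2.npz (204, 240) [68 66 68] tool [-11.7 -45.8 -26.2]
w2.npz (206, 226) [105  60  38] tool [ 89.4 190.5 -69.6]
w2.npz (206, 232) [74 72 75] tool [-11.8 -37.2 -26.6]
w2.npz (206, 238) [70 67 70] tool [-11.6 -43.5 -25.6]
w2.npz (206, 244) [42 37 38] tool [-12.1 -50.6 -24.4]
w2.npz (206, 250) [27 18 18] tool [-11.3 -54.8 -23.8]
w2.npz (206, 256) [26 17 17] tool [ -76.7 -171.1   -1.1]
w2.npz (206, 262) [23 15 14] tool [ -8.7 -60.7 -22.9]
w2.np
[... 275 characters left out ...]
pz (160, 260) [20 14 13] tool [ -8.9 -59.6 -43.6]
w1.npz (160, 268) [20 15 14] tool [ -5.8 -61.1 -43.5]
w1.npz (160, 276) [20 15 15] tool [ -2.4 -62.1 -43.5]
w1.npz (160, 284) [18 13 13] tool [  1.  -63.2 -43.6]
w6.npz (185, 230) [137 138 141] tool [ 14.9  22.1 -53. ]
w6.npz (185, 238) [71 72 78] tool [-12.  -43.3 -35.7]
w6.npz (185, 246) [36 36 38] tool [-12.4 -52.2 -33.6]
w6.npz (185, 254) [32 31 34] tool [-11.2 -57.4 -32.4]
w6.npz (185, 262) [30 30 31] tool [ -7.8 -58.5 -32.5]
w6.npz (185, 270) [25 25 28] tool [ -4.  -59.1 -32.6]
w6.npz (185, 278) [24 25 26] tool [  0.2 -59.1 -33. ]
w6.npz (185, 286) [22 22 24] tool [  3.1 -61.1 -32.7]
w6.npz (325, 240) [31 32 35] tool [-12.2 -46.1  32.7]
```

The fingers shut to 10 mm above the bar. By the range image the real pad tips sit about 31 mm behind the reported TCP, so they closed at z≈0.075, over the 70 mm bar top. I'll reopen, go about 26 mm lower and grip again.

>>> {"fn": "carry_out", "kwargs": {
  "rows": [
    [[0, 0, 0], 0],
    [[0, 0, 0], 0],
    [[0, 0, 0], 0],
    [[0, 0, 0], 0],
    [[0, 0, 0], 0],
    [[0, 0, 0], 0]
  ],
  "gripper": 60
}}

```text
time: 16.2
tool_pos: [0.5989, -0.277, 0.0426]
tcp_rot: [[0.985, -0.087, -0.15], [0.15, -0.002, 0.989], [-0.086, -0.996, 0.011]]
contact_force: [-0.3, 0.1, -0.1]
grip_width: 0.0596
```

Run:
```python
from h import *
delta([.594,-.274,.016],98.45)
```

```text
t 16.2 pos [ 0.5989 -0.277   0.0426] jawyaw 98.62 F [-0.3  0.1 -0.1] w 0.0596
shift mm [-2.  26.9  3.4] turn 0.003 tilt [-0.087 -0.002 -0.996]
```

>>> {"fn": "carry_out", "kwargs": {
  "rows": [
    [[0, 6, 1], 0],
    [[-1, 7, 1], 0],
    [[-1, 7, 1], 0],
    [[0, 6, 0], 0],
    [[0, 0, 0], 0]
  ]
}}

```text
time: 16.7
tool_pos: [0.5931, -0.2738, 0.0138]
tcp_rot: [[0.985, -0.088, -0.15], [0.15, -0.001, 0.989], [-0.087, -0.996, 0.012]]
contact_force: [0.1, -0.5, 1.6]
grip_width: 0.0602
```

Run:
```python
from h import *
delta([.594,-.274,.016],98.45)
```

```text
t 16.7 pos [ 0.5931 -0.2738  0.0138] jawyaw 98.62 F [ 0.1 -0.5  1.6] w 0.0602
shift mm [ 0.6 -2.3 -0.3] turn 0.003 tilt [-0.088 -0.001 -0.996]
```

>>> {"fn": "carry_out", "kwargs": {
  "rows": [
    [[0, 0, 0], 0],
    [[0, 0, 0], 0],
    [[0, 0, 0], 0],
    [[0, 0, 0], 0],
    [[0, 0, 0], 0],
    [[0, 0, 0], 0],
    [[0, 0, 0], 0],
    [[0, 0, 0], 0],
    [[0, 0, 0], 0],
    [[0, 0, 0], 0]
  ],
  "gripper": 5,
  "force": 100
}}

```text
time: 17.7
tool_pos: [0.5934, -0.2739, 0.0141]
tcp_rot: [[0.985, -0.088, -0.15], [0.15, -0.002, 0.989], [-0.087, -0.996, 0.012]]
contact_force: [0.2, -0.4, -1.6]
grip_width: 0.0183
```

Run:
```python
from h import *
delta([.529,.2467,.2],95.1)
s=bot.sense(); c=bot.camera('wrist'); save('w8',c['color']); np.savez('w8.npz',**c,tool_pos=s['tool_pos'],tcp_rot=s['tcp_rot'])
```

```text
t 17.7 pos [ 0.5934 -0.2739  0.0141] jawyaw 98.62 F [ 0.2 -0.4 -1.6] w 0.0183
shift mm [  -1.3 -180.5  526.5] turn 0.0615 tilt [-0.088 -0.002 -0.996]
```

View pics/w8.png

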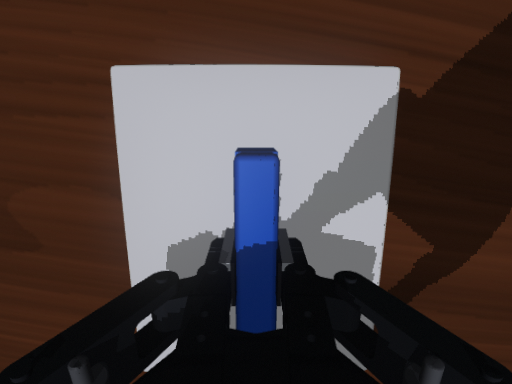

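The fingers stopped at 18.3 mm with the bar between the pads at (256,250). The pot's 46 mm body also read about 2 mm low, so this is a grip. Lifting.

>>> {"fn": "carry_out", "kwargs": {
  "rows": [
    [[0, -5, 0], 0],
    [[-1, -10, 0], 0],
    [[-1, -14, 0], 0],
    [[-1, -16, 0], 0],
    [[-1, -16, 0], 0],
    [[-1, -16, 0], 0],
    [[-1, -16, 0], 0],
    [[-1, -16, 0], 0],
    [[-1, -16, 0], 0],
    [[-1, -16, 0], 0],
    [[-1, -16, 0], 0],
    [[-1, -12, 0], 0],
    [[0, -8, 0], 0],
    [[0, 0, 0], 0]
  ]
}}

```text
time: 19.15
tool_pos: [0.5988, -0.2755, 0.2146]
tcp_rot: [[0.986, -0.077, -0.15], [0.15, -0.007, 0.989], [-0.077, -0.997, 0.004]]
contact_force: [0.6, 0.1, -2.2]
grip_width: 0.0181
```

Run:
```python
from h import *
delta([.529,.2467,.2],95.1)
s=bot.sense(); c=bot.camera('wrist'); save('w9',c['color']); np.savez('w9.npz',**c,tool_pos=s['tool_pos'],tcp_rot=s['tcp_rot'])
```

```text
t 19.15 pos [ 0.5988 -0.2755  0.2146] jawyaw 98.63 F [ 0.6  0.1 -2.2] w 0.0181
shift mm [ 10.6  16.  526.7] turn 0.0616 tilt [-0.077 -0.007 -0.997]
```

View pics/w9.png

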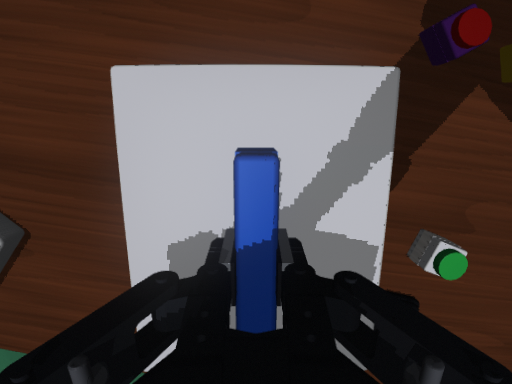

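>>> {"fn": "carry_out", "kwargs": {
  "rows": [
    [[0, 0, 8], 0],
    [[0, 0, 15], 0],
    [[0, 0, 20], 0],
    [[0, 0, 25], 0],
    [[0, 0, 25], 0],
    [[0, 0, 25], 0],
    [[0, 0, 25], 0],
    [[0, 0, 25], 0],
    [[0, 0, 25], 0],
    [[0, 0, 25], 0],
    [[0, 0, 25], 0],
    [[0, 0, 25], 0],
    [[0, 0, 25], 0],
    [[0, 0, 25], 0],
    [[0, 0, 25], 0],
    [[0, 0, 25], 0],
    [[0, 0, 25], 0],
    [[0, 0, 20], 0],
    [[0, 0, 10], 0],
    [[0, 0, 0], 0]
  ]
}}

```text
time: 21.2
tool_pos: [0.5172, 0.1696, 0.2028]
tcp_rot: [[0.982, -0.111, -0.152], [0.153, 0.002, 0.988], [-0.109, -0.994, 0.019]]
contact_force: [-0.1, 0.1, -2.5]
grip_width: 0.018
```

Run:
```python
from h import *
delta([.529,.2467,.2],95.1)
```

```text
t 21.2 pos [0.5172 0.1696 0.2028] jawyaw 98.73 F [-0.1  0.1 -2.5] w 0.018
shift mm [23.7  1.6 74.4] turn 0.0634 tilt [-0.111  0.002 -0.994]
```

>>> {"fn": "carry_out", "kwargs": {
  "rows": [
    [[2, 0, 8], 0.015],
    [[4, 0, 14], 0.015],
    [[4, 0, 14], 0.015],
    [[4, 0, 14], 0.015],
    [[4, 0, 12], 0],
    [[4, 0, 8], 0],
    [[2, 0, 4], 0],
    [[0, 0, 0], 0]
  ]
}}

```text
time: 22.0
tool_pos: [0.5347, 0.2449, 0.1995]
tcp_rot: [[0.99, -0.113, -0.081], [0.081, -0.0, 0.997], [-0.112, -0.994, 0.009]]
contact_force: [-0.8, -0.4, -1.8]
grip_width: 0.0183
```

Run:
```python
from h import *
delta([.525,.2467,.13],95.1)
s=bot.sense(); c=bot.camera('wrist'); save('w10',c['color']); np.savez('w10.npz',**c,tool_pos=s['tool_pos'],tcp_rot=s['tcp_rot'])
c=bot.camera('top'); save('t10',c['color']);np.savez('t10.npz',**c)
save('t10c',cv2.resize(c['color'][130:290,80:240],None,fx=3.7,fy=3.7))
c=bot.camera('scene'); save('s10',cv2.resize(c['color'][20:260,220:512],None,fx=2.4,fy=2.4))
d=dict(np.load('w10.npz'));T=dict(np.load('w9.npz'))
# slab pose from wrist
V,U=np.mgrid[0:384,0:512]
P=pts(d,np.c_[U.ravel(),V.ravel()],pose=d).reshape(384,512,3)
im=d['color'].astype(int); m=(im.min(2)>110); m[220:]=0; m[:60]=0; m[:,:105]=0; m[:,405:]=0
X=P[m]; A=np.c_[X[:,:2],np.ones(len(X))]; co=np.linalg.lstsq(A,X[:,2],rcond=None)[0]; print('slab plane slope x,y',co[:2], 'z at .529,.2467',co@[.529,.2467,1], m.sum())
m=(im[...,2]>im[...,0]+50)&(im[...,2]>80); m[:,:225]=0;m[:,290:]=0;m[:140]=0;m[335:]=0
X=P[m]; r=cv2.minAreaRect(X[:,:2].astype(np.float32)*1000);print('bar',r,X[:,2].mean())
```

```text
t 22.0 pos [0.5347 0.2449 0.1995] jawyaw 94.63 F [-0.8 -0.4 -1.8] w 0.0183
shift mm [-1.7 70.2  2. ] turn -0.0083 tilt [-0.113 -0.    -0.994]
slab plane slope x,y [-0.02889023 -0.00083419] z at .529,.2467 0.21431825853664196 39448
bar ((525.2490234375, 242.823486328125), (95.38103485107422, 19.55787467956543), 4.430041790008545) 0.2565087629226831
```

View pics/w10.png

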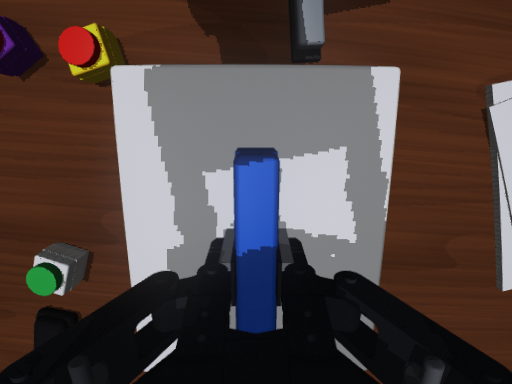

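View pics/s10.png

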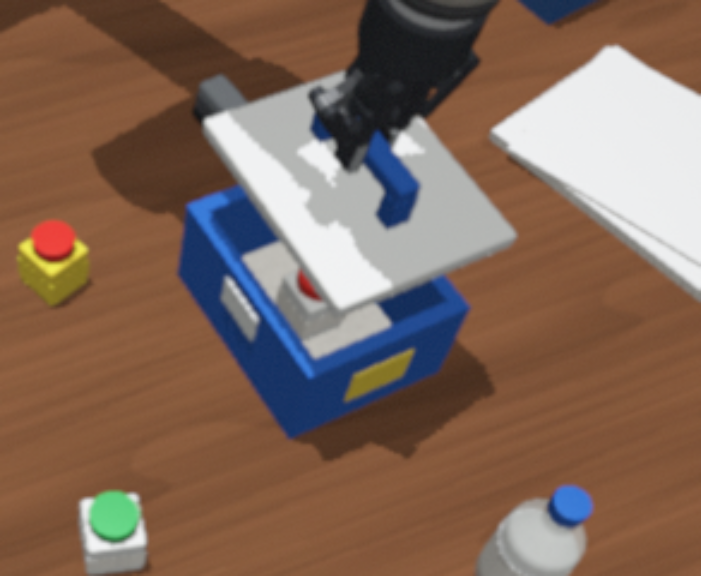

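```bash
cat > lp.py <<'E'
from h import *
d=dict(np.load('w8.npz'))
# far edge corners of slab in gripped view, and side edge points
p=pts(d,[(112,66),(399,66)],z=.028,pose=d); 
ex=p[0]-p[1]; mid=p.mean(0); yaw=np.degrees(np.arctan2(ex[1],ex[0]))+90
if __name__=='__main__': print(p.round(4),np.linalg.norm(ex),yaw)
y=np.radians(8.55); c=mid+np.array([np.cos(y),np.sin(y),0])*.1; 
if __name__=='__main__': print('lid centre at grip',c)
c=(c[:2]+[.5977,-.274])/2
T0=np.eye(4); T0[:3,:3]=[[np.cos(y),-np.sin(y),0],[np.sin(y),np.cos(y),0],[0,0,1]]; T0[:2,3]=c
def Tt(s):
    T=np.eye(4); T[:3,:3]=s['tcp_rot']; T[:3,3]=s['tool_pos']; return T
G=np.linalg.inv(Tt(d))@T0
def report(zt=None):
    s=bot.sense(); L=Tt(s)@G
    print('t',round(s['time'],2),'lid origin',L[:3,3].round(4),'yaw',np.degrees(np.arctan2(L[1,0],L[0,0])).round(2),'up',L[:3,2].round(3),'F',np.round(s['contact_force'],1),'w',round(s['grip_width'],4),'tcp',np.round(s['tool_pos'],4))
    tgt=np.array([.529,.2467,zt if zt else L[2,3]])
    print('shift tool',(np.array(s['tcp_rot']).T@(tgt-L[:3,3])*1000).round(1),'turn',-np.radians(5.1-np.degrees(np.arctan2(L[1,0],L[0,0]))).round(4))
if __name__=='__main__': report(.11)
E
python3 lp.py
```

```text
[[ 0.5118 -0.3656  0.028 ]
 [ 0.4883 -0.2118  0.028 ]] 0.1555601168443733 8.70584884187943
lid centre at grip [ 0.59896008 -0.27382528  0.028     ]
t 22.15 lid origin [0.5391 0.2438 0.1855] yaw 4.53 up [0.025 0.005 1.   ] F [ 0.6 -1.  -1.9] w 0.0182 tcp [0.5345 0.2442 0.1997]
shift tool [-1.2 76.2  3. ] turn -0.0099
```

View pics/t10c.png

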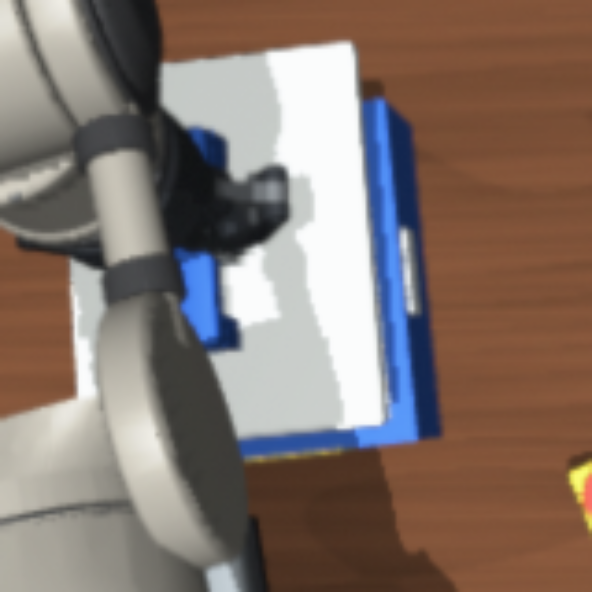

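>>> {"fn": "carry_out", "kwargs": {
  "rows": [
    [[0, 8, 1], -0.01],
    [[0, 10, 1], 0],
    [[0, 10, 1], 0],
    [[0, 10, 0], 0],
    [[0, 10, 0], 0],
    [[0, 8, 0], 0],
    [[0, 6, 0], 0],
    [[0, 0, 0], 0]
  ]
}}

```text
time: 22.95
tool_pos: [0.5254, 0.2459, 0.1315]
tcp_rot: [[0.989, -0.116, -0.09], [0.09, -0.001, 0.996], [-0.115, -0.993, 0.009]]
contact_force: [0.2, -0.9, -1.9]
grip_width: 0.018
```

```bash
python3 -c "
from lp import *
report(.105)"
```

```text
t 22.95 lid origin [0.5299 0.2456 0.1173] yaw 5.08 up [0.028 0.005 1.   ] F [ 0.2 -0.9 -1.9] w 0.018 tcp [0.5254 0.2459 0.1315]
shift tool [ 0.6 12.3  1.1] turn -0.0004
```

>>> {"fn": "carry_out", "kwargs": {
  "rows": [
    [[1, 6, 0.5], 0],
    [[1, 6, 0.5], 0],
    [[1, 5, 0], 0],
    [[0, 0, 0], 0]
  ]
}}

```text
time: 23.35
tool_pos: [0.527, 0.2475, 0.1135]
tcp_rot: [[0.989, -0.114, -0.09], [0.09, -0.001, 0.996], [-0.114, -0.993, 0.01]]
contact_force: [-0.4, -0.2, -1.3]
grip_width: 0.0184
```

```bash
python3 -c "
from lp import *
report(.091)"
```

```text
t 23.35 lid origin [0.5316 0.2471 0.0993] yaw 5.08 up [0.026 0.004 1.   ] F [-0.4 -0.2 -1.3] w 0.0184 tcp [0.527  0.2475 0.1135]
shift tool [-1.7  8.5 -0.3] turn -0.0004
```

>>> {"fn": "carry_out", "kwargs": {
  "rows": [
    [[-1, 4, 0], 0],
    [[-1, 3, 0], 0],
    [[0, 0, 0], 0]
  ]
}}

```text
time: 23.65
tool_pos: [0.5243, 0.2473, 0.1064]
tcp_rot: [[0.99, -0.113, -0.09], [0.09, -0.001, 0.996], [-0.113, -0.994, 0.01]]
contact_force: [0.0, 0.1, -2.7]
grip_width: 0.0187
```

```bash
python3 -c "
from lp import *
report(.089)"
```

```text
t 23.65 lid origin [0.5289 0.247  0.0922] yaw 5.08 up [0.026 0.004 1.   ] F [ 0.   0.1 -2.7] w 0.0187 tcp [0.5243 0.2473 0.1064]
shift tool [ 0.5  3.2 -0.3] turn -0.0004
```

Centred to within 1 mm, so I'll ease down until it makes light contact.

>>> {"fn": "carry_out", "kwargs": {
  "rows": [
    [[0, 1.5, 0], 0],
    [[0, 1.5, 0], 0],
    [[0, 1, 0], 0],
    [[0, 0, 0], 0]
  ]
}}

```text
time: 24.05
tool_pos: [0.5243, 0.2475, 0.1037]
tcp_rot: [[0.99, -0.111, -0.09], [0.09, -0.0, 0.996], [-0.111, -0.994, 0.01]]
contact_force: [-0.5, -0.0, -0.1]
grip_width: 0.0185
```

```bash
python3 -c "
from lp import *
report(.089)"
```

```text
t 24.05 lid origin [0.529  0.2471 0.0895] yaw 5.08 up [0.023 0.004 1.   ] F [-0.5 -0.  -0.1] w 0.0185 tcp [0.5243 0.2475 0.1037]
shift tool [ 0.   0.5 -0.5] turn -0.0004
```

>>> {"fn": "carry_out", "kwargs": {
  "rows": [
    [[0, 0, 0], 0],
    [[0, 0, 0], 0],
    [[0, 0, 0], 0],
    [[0, 0, 0], 0],
    [[0, 0, 0], 0],
    [[0, 0, 0], 0]
  ],
  "gripper": 55
}}

```text
time: 24.65
tool_pos: [0.525, 0.2477, 0.104]
tcp_rot: [[0.99, -0.11, -0.089], [0.09, 0.001, 0.996], [-0.109, -0.994, 0.011]]
contact_force: [0.5, -0.2, -0.0]
grip_width: 0.0552
```

>>> {"fn": "carry_out", "kwargs": {
  "rows": [
    [[0, -8, 0], 0],
    [[-1, -12, 0], 0],
    [[-1, -15, 0], 0],
    [[-2, -20, 0], 0],
    [[-2, -20, 0], 0],
    [[-2, -20, 0], 0],
    [[-2, -20, 0], 0],
    [[-2, -20, 0], 0],
    [[0, -5, 0], 0],
    [[0, 0, 0], 0]
  ]
}}

```text
time: 25.65
tool_pos: [0.5292, 0.2465, 0.2587]
tcp_rot: [[0.991, -0.103, -0.09], [0.09, 0.003, 0.996], [-0.102, -0.995, 0.012]]
contact_force: [0.5, 0.5, -0.6]
grip_width: 0.0546
```

Run:
```python
from h import *
s=bot.sense(); c=bot.camera('wrist'); save('w11',c['color']); np.savez('w11.npz',**c,tool_pos=s['tool_pos'],tcp_rot=s['tcp_rot'])
print(s['time'],s['tool_pos'])
d=dict(np.load('w11.npz'))
V,U=np.mgrid[0:384,0:512]
P=pts(d,np.c_[U.ravel(),V.ravel()],pose=d).reshape(384,512,3)
c=bot.camera('scene'); save('s11',cv2.resize(c['color'][20:260,220:512],None,fx=2.4,fy=2.4))
im=d['color'].astype(int); z=P[...,2]; m=(im.min(2)>90)&(abs(z-.116)<.012)
X=P[m]; A=np.c_[X[:,:2]-[.529,.2467],np.ones(len(X))]; print('plane',np.linalg.lstsq(A,X[:,2],rcond=None)[0].round(4),m.sum()); print(cv2.minAreaRect(X[:,:2].astype(np.float32)*1000))
```

```text
25.65 [0.5292031  0.24653106 0.25874175]
plane [-0.0007 -0.      0.1162] 20827
((528.6170654296875, 246.1997833251953), (199.51052856445312, 160.23744201660156), 4.577879428863525)
```

View pics/w11.png

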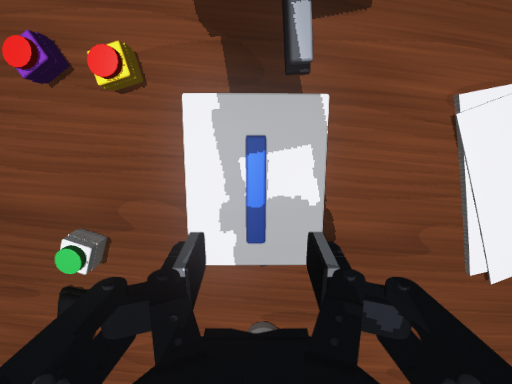

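View pics/s11.png

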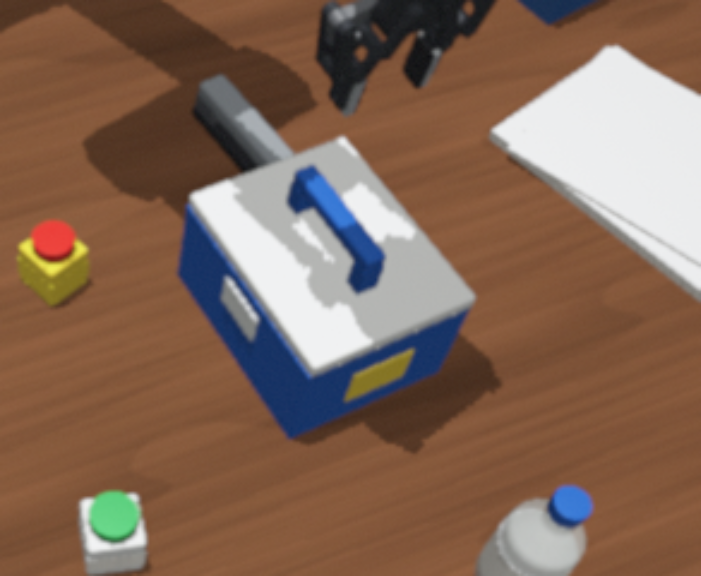

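The lid is down flat. Its top is at 116.2 mm where 116 is expected, and its slope is under 0.1°. It is centred within 1 mm, with the yaw about 0.5° off the box. The gripper is clear and the green pot has not moved.

```bash
python3 -c "
from station import bot
print(bot.finish_job())"
```

```text
the job is handed in; nothing more can be done
None
```

The red-capped pot is standing in the blue box, the lid is seated on the rim, and the job was handed in at about 26 s of the 64 s allowed. No verdict was reported.

**Pot:** I took the red-capped pot with the white body and set it down near the middle of the box floor. A wrist picture before the lid went on showed it upright. I did not touch the green, yellow or purple pots, and they look unmoved in the last pictures.

**Lid:** In the last range image its top is 116.2 mm up (116 expected), its slope is under 0.1°, its centre is within 1 mm of the box centre, and its yaw is about 0.5° off. The gripper is clear, about 150 mm above where it let go of the lid.

**What disagreed:**
- **First lid grip missed:** the fingers closed above the handle. The range image put the pad tips about 31 mm behind the reported TCP, so I went about 29 mm lower and gripped again. The pot had therefore been held near the top of its body.
- **Tool tilt:** the tool picked up up to 6.5° of tilt during the moves, which the rows cannot correct. The lid was tilted about 1.4° when let go and settled flat.
- **Opening reading:** when gripping, the finger opening read about 2 mm less than the part's true width.

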